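# Clear the dual-zone hob, set the lidded pan on it and turn up the centre zone only

## Task

Someone parked the salt shaker on the little hob: stand it upright on the bare table, then put the saucepan, with its loose lid staying on, centred in the small ring of the hob, handle turned to the side or the back so that it does not reach out over the sloping control panel. Then turn the inner knob clockwise until its white pointer line stands at the long mark, straight up the panel. The pan covers only the centre zone, so the outer ring of the control must stay where it is, at off, and the water bottle, the tea glass and the tomato stay where they stand.

Things in the scene. Friction and masses are not known exactly. Their poses are not given: they have to be found in the camera images.
- hob: Portable steel hob, 270 x 200 x 87 mm, fixed. Origin: centre of its underside, on the table; x points from its front (controls) to its back, z up. Black round plate, 167 mm across, top at z = 87. Its front is a control panel sloping up from front to back at 35 deg to the level; the panel's outward normal in this frame is (-0.574, 0, 0.819).
- plate_centre (a point): Centre of the hob's plate, on its top face (43, 0, 87 mm in the hob's frame), axes as the hob's. Two thin grey circles are drawn round it: the small centre zone, 114 mm across, and the outer zone, 158 mm.
- knob_axis (a point): Point on the common axis of the two knobs, 38 mm out from the panel face, in the middle of the inner knob's bar grip; axes as the hob's (level, not tilted). The axis is the panel's normal.
- inner_knob (a joint): Inner knob: black bar 58 x 15 mm across the axis, 22 to 48 mm out from the panel, on an 18 mm spindle. A white line on the bar's top shows the pointer end. rad, clockwise as the cook sees it; 0 = off, pointer at 8 o'clock; 2.094 = 12 o'clock, straight up the slope at the long mark (1 hour = 0.524). Stays where left; about 0.05 N m to turn.
- knob_pointer (a point): Pointer end of the inner knob's bar, 29 mm from the axis and 38 mm out from the panel; turns with the knob.
- outer_ring (a joint): Outer ring round the inner knob: black milled collar 72 mm across with a steel face, top 15 mm out from the panel (7 mm under the bar), with a raised tab to 18 mm at its rim (8 o'clock). rad, clockwise, 0 = off (a stop). Turns very easily (0.012 N m), so a finger that rubs on it carries it along.
- pan: Small aluminium saucepan, 110 mm across, 62 mm high, about 0.4 kg. Origin: centre of its underside; its handle points along its x, z up.
- pan_grip (a point): Middle of where to hold the pan's black handle: a level bar 18 mm wide, 16 mm high, from 68 to 168 mm from the pan's axis; this point lies 90 mm from the axis, 47 mm above the underside.
- handle_end (a point): Far end of the pan's handle, 165 mm from the pan's axis.
- pan_lid: Loose lid on the pan, 114 mm across, about 0.1 kg; it only rests on the rim with a 6 mm deep plug inside it (3 mm play). Origin: on its axis at rim height, 62 mm above the pan's underside. Its small black knob reaches 30 mm above the rim.
- salt_shaker: Glass salt shaker with a grey top, round, 44 mm across, 90 mm high, about 0.1 kg, standing on the hob's plate at the start. Origin: centre of its underside. The table just to the right of the hob's front half (within 100 mm of its side) is free to take it.
- water_bottle: Clear water bottle, 53 mm across, 184 mm high, standing at the back right. A bystander. Origin: centre of its underside.
- tea_glass: Waisted tea glass, 62 mm across, 86 mm high, standing at the right. A bystander. Origin: centre of its underside.
- tomato: Red tomato, about 57 mm across, at the right. A bystander. Origin: centre of its underside.

How it is judged (in metres and radians):
On the way, in this order (a step that is already met when the one before it is completed fails the run):
1. the salt shaker stands upright on the table, let go (height (world z) of salt_shaker between -0.006 and 0.008 m and angle between salt_shaker's own z axis and vertical below 0.15 rad and linear speed of salt_shaker below 0.02 m/s and contact force between salt_shaker and the fingers below 0.2 N), for 0.2 s.
2. the pan stands centred on the hob's plate, handle not out over the controls, let go (horizontal distance between pan and plate_centre below 0.02 m and z of pan in the frame of plate_centre between -0.004 and 0.005 m and angle between pan's own z axis and vertical below 0.06 rad and x of handle_end in the frame of plate_centre above -0.09 m and linear speed of pan below 0.02 m/s and contact force between pan and the fingers below 0.2 N), for 0.2 s.
3. the inner knob points at the long mark (value of joint inner_knob between 1.954 and 2.234 rad), for 0.2 s.
At the end, for the whole second after the job is handed in: The shaker stands upright on the table; the pan stands level on the hob, centred within 20 mm, lid seated, handle end at most 90 mm toward the panel from the plate centre; the inner knob is within 0.14 rad of the long mark, the outer ring under 0.10 rad from off; all released and at rest (all of step 1 and all of step 2 and all of step 3 and horizontal distance between pan_lid and pan below 0.01 m and z of pan_lid in the frame of pan between 0.057 and 0.067 m and angle between the z axis of pan_lid and the z axis of pan, either way round below 0.1 rad and value of joint outer_ring below 0.1 rad); the robot touches nothing.
It fails at once if the outer ring is turned from off by more than 0.15 rad (value of joint outer_ring above 0.15 rad).
It fails at once if the lid comes off the pan (distance between pan_lid and pan above 0.09 m).
It fails at once if the water bottle, tea glass or tomato is moved by more than 30 mm (distance of any of water_bottle, tea_glass, tomato from where it was at the start of the episode above 0.03 m).
It also fails if it takes over 69 s, if anything falls off the work surface, if the arm or the gripper's body presses on something with over 40 N, if the wrist force passes 120 N, or if a joint passes its speed limit or range.

## Robot

A 7-joint arm with a two-finger parallel gripper is mounted at the origin on a cart in front of the work surface, level with it; the furniture and walls round the work are solid. World frame = base frame: x ahead of the robot, y to its left, z up, the work surface at z = 0. Lengths are in mm, angles in rad, forces in N, time in s.
With the tool pointing down it reaches from about 400 to 875 mm from the base axis. Payload 4.4 kg.
Tool frame: the origin (TCP) lies midway between the tips of the shut fingers; the grasp point (between the pads) lies 19 mm behind it (ctrl.grip_point_offset is the distance from the TCP to the grasp point, in mm); z points along the fingers, y is the line along which they close (so a half turn about z gives the same grasp; the last joint's range is limited). The gripper opens to 85 mm and grips with 20 to 120 N. Pads are 22 mm wide; open, the fingers measure 114 mm over their backs; the gripper's body (76 mm by 85 mm) begins 54 mm behind the grasp point. The pads swing forward as they close: fully open they stand 13 mm farther back than shut.
Start: joints at [1.256, 0.628, 0.038, 1.517, -0.027, 0.996, -0.02], TCP at [160.084, -629.993, 231.313] pointing down, gripper open.
Joint ranges: [-3.06, 3.06], [-0.37, 2.12], [-1.25, 1.32], [0.18, 2.47], [-1.1, 4.24], [0.23, 1.98], [-2.94, 2.94]. Speed limits (rad/s): [2.57, 2.57, 3.14, 3.14, 3.14, 3.14, 3.14].

## Interface

Orientations are given as [roll, pitch, yaw] about the fixed x, y, z axes, in that order (R = Rz(yaw) Ry(pitch) Rx(roll)).
In Python, from cell import ctrl gives the robot as it stands.
- The arm moves only by the tool nudge_tcp, called after ">>>" by a JSON object that holds its "fn" and its "kwargs", one argument or row to a line. Schema: {"type":"object","properties":{"motion":{"type":"string"},"only":{"type":"string"},"quiet":{"type":"boolean"},"lines":{"type":"string"}},"required":["motion"],"additionalProperties":false}. motion is a string of 1 to 12 rows, one to a line, with the numbers parted by commas; each row has 7 numbers: dx, dy, dz in mm, then a rotation vector rx, ry, rz in rad, then the finger opening in mm; each row shifts and turns the commanded pose from where the row before left it, along the tool's axes as they then stand; what a row does not reach is not made up. A row lasts 1/10 s, in which the tool goes at most 50 mm and 0.15 rad, less where a joint would pass 70% of its speed; a pose out of reach is approached as far as the arm can. The fingers move at their own pace and stop on an object; the grip force is fixed at half the most. Time passes only in rows, so rows that do not move let the fingers close. The tool returns the time, the measured TCP pose, the force, the opening and the grip force at its end. only (a regular expression) keeps the lines of the reply that match it, lines (a string "A,B") keeps lines A to B, and quiet returns only ok. Input that does not fit is refused with a message, and nothing moves.
- ctrl.read_state(): the state, without advancing time (a new reading comes with each control period).
- ctrl.get_image(name): name is "side" or "top"; returns the picture (384x512x3 uint8, blue, green, red); there is no depth.
- ctrl.calibration(name): a dict with "fx", "fy", "cx", "cy" (pixels), "k1" (the pictures are not rectified: a ray, as slopes to the right and down, at radius r is drawn at 1 + k1 r^2 times it, then the intrinsics apply), "rvec" (rotation vector, rad) and "tvec" (3), from world to camera coordinates, as OpenCV has them. Camera axes: x right, y down, z forward; pixel columns grow to the right and rows downward; lengths in mm; the calibration is good to about 2 mm. A picture is of the moment at which its call begins. calibration takes no time and is no camera call.
- ctrl.finish_job(): hands the job in; it is judged then, once.
The state is a dict: "clock": time; "qpos": joint angles; "qd": joint speeds; "tau": joint torques, N m; "eef_pos": TCP position; "tool_rot": TCP orientation; "force": force on the tool from outside, world axes, zero at the start; "torque": the same for the moment, N m; "width": finger opening in mm; "gripper_force": force on a finger pad.
Only numpy, scipy, OpenCV 4.12 (cv2) and the standard library are available. Lean on these libraries where they do the work, as an engineer would, in place of code of your own. Each camera call takes 0.05 s, during which the arm holds its last target. There are 200 camera calls.

## Working session

There is one attempt and no reset: what is moved stays moved. The work goes in short steps, Python scripts to look and compute and a tool call to move; the robot and the scene stay as the last step left them, time stands still between calls to the robot, and variables do not carry over. Pictures are saved under pics/ and viewed, at most 10 in all, crops included, and the job is handed in when it is done.

```bash
ls; mkdir -p pics; python3 - <<'E'
from cell import ctrl
import cv2
for n in("side","top"):
    cv2.imwrite(f"pics/{n}0.png",ctrl.get_image(n)); print(n,ctrl.calibration(n))
print(ctrl.read_state(), ctrl.grip_point_offset)
E
```

```text
cell.py
pics
side {'fx': 365.6519194693215, 'fy': 365.6519194693215, 'cx': 257.7689372391382, 'cy': 186.67067463181468, 'k1': -0.06193595405488428, 'rvec': array([ 2.10840096,  0.06201475, -0.01767489]), 'tvec': array([-579.46219347,   51.24814188, 1104.35977952])}
top {'fx': 365.141374033694, 'fy': 365.141374033694, 'cx': 255.72982355503206, 'cy': 189.97966441043172, 'k1': -0.03718470043799642, 'rvec': array([ 2.14893474, -2.20410571,  0.09349917]), 'tvec': array([   3.621284  ,  584.98581342, 1181.58517717])}
{'clock': 0.1, 'qpos': array([ 1.25620899,  0.62925165,  0.0384515 ,  1.51826073, -0.02701076,
        0.9963081 , -0.02001287]), 'qd': array([ 0.00014722, -0.00134828, -0.00220501, -0.00502138, -0.00039954,
       -0.00058121,  0.00019987]), 'tau': array([ 2.52495360e-03, -5.64530575e+01,  1.23008933e+00, -1.93972653e+01,
        1.11959901e-02,  5.46604817e-03, -4.32262866e-07]), 'eef_pos': array([ 159.94009201, -629.43850674,  230.48478117]), 'tool_rot': array([-3.13988289e+00,  1.20214480e-05,  2.48763329e-01]), 'force': array([ 0.52056922,  0.29963792, -0.30718452]), 'torque': array([ 0.05332159, -0.01265073,  0.01343447]), 'gripper_force': 0.0, 'width': 85.55189998864779} 18.700000000000003
```
View pics/side0.png

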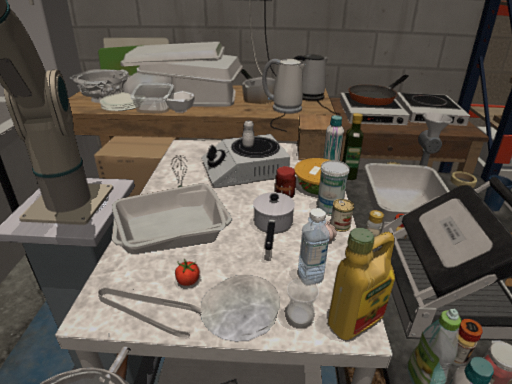

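View pics/top0.png

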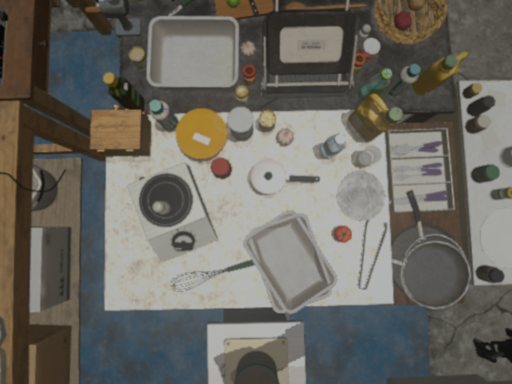

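The side view has the hob at about (248,160) with the shaker at (249,130), the pan at (273,210) with its handle to (268,258), and the tomato at (187,272). In the top view the hob is at (170,210), the shaker at (160,208), the knob at (183,241) and the pan at (268,177) with its handle to (318,179).

```bash
cat > h.py <<'E'
import cv2, numpy as np
from cell import ctrl
from scipy.spatial.transform import Rotation as Ro
def ray(n,uv):
    c=ctrl.calibration(n); d=(np.array(uv,float)-[c['cx'],c['cy']])/[c['fx'],c['fy']]
    p=d.copy()
    for _ in range(20): p=d/(1+c['k1']*(p@p))
    R=cv2.Rodrigues(c['rvec'])[0]
    v=R.T@np.array([*p,1]); return -R.T@c['tvec'], v/np.linalg.norm(v)
def onz(n,uv,z):
    o,v=ray(n,uv); return o+v*(z-o[2])/v[2]
def tri(s,t):
    a,u=ray('side',s); b,v=ray('top',t)
    k=np.linalg.lstsq(np.c_[u,-v],b-a,rcond=None)[0]
    p,q=a+k[0]*u,b+k[1]*v
    return (p+q)/2, np.linalg.norm(p-q)
def proj(n,P):
    c=ctrl.calibration(n); R=cv2.Rodrigues(c['rvec'])[0]
    p=R@np.array(P,float)+c['tvec']; p=p[:2]/p[2]; p=p*(1+c['k1']*(p@p))
    return p*[c['fx'],c['fy']]+[c['cx'],c['cy']]
def crop(im,x0,y0,x1,y1,k,f):
    b=cv2.resize(im[y0:y1,x0:x1],None,fx=k,fy=k,interpolation=cv2.INTER_CUBIC)
    for x in range(-(-x0//10)*10,x1,10): cv2.line(b,((x-x0)*k,0),((x-x0)*k,5),(0,255,0),1); cv2.putText(b,str(x),((x-x0)*k,15),0,.35,(0,0,255),1)
    for y in range(-(-y0//10)*10,y1,10): cv2.line(b,(0,(y-y0)*k),(5,(y-y0)*k),(0,255,0),1); cv2.putText(b,str(y),(6,(y-y0)*k+4),0,.35,(0,0,255),1)
    cv2.imwrite(f,b)
def toolmove(target):
    s=ctrl.read_state(); R=Ro.from_euler('xyz',s['tool_rot'])
    return R.inv().apply(np.array(target)-s['eef_pos'])
E
python3 - <<'E'
from h import *
crop(cv2.imread('pics/side0.png'),195,113,320,263,4,'pics/s1.png')
crop(cv2.imread('pics/top0.png'),122,155,322,265,4,'pics/t1.png')
E
```

View pics/s1.png

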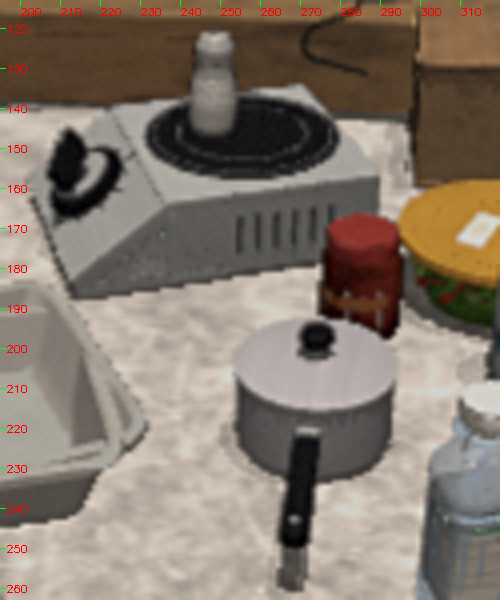

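View pics/t1.png

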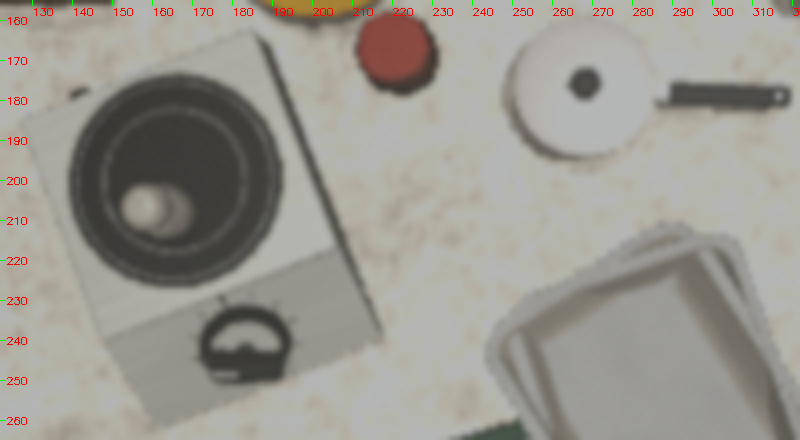

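The crops give these pixels:

| Feature | Side view | Top view |
|---|---|---|
| Plate centre | (249,147) | (166,200) |
| Shaker cap | (249,124) | (157,207) |
| Lid knob | (274,196) | (268,176) |
| Handle, black part | (273,222) to (269,248) | (290,178) to (319,179) |
| Bar | white line not visible | (173 to 192, 247), white line at left (178,248) |

```bash
python3 - <<'E'
from h import *
np.set_printoptions(precision=1,suppress=True)
S=cv2.imread('pics/side0.png');T=cv2.imread('pics/top0.png')
def blob(im,box,thr,hull=False):
    x0,y0,x1,y1=box; m=(im[y0:y1,x0:x1].max(2)<thr).astype('uint8')
    cs,_=cv2.findContours(m,cv2.RETR_EXTERNAL,cv2.CHAIN_APPROX_NONE)
    c=max(cs,key=cv2.contourArea)+np.array([[x0,y0]])
    return c
def ell(c): return cv2.fitEllipse(cv2.convexHull(c))
pT=ell(blob(T,(135,170,196,229),100)); cs=blob(S,(229,134,282,160),85); print('plate',pT, cv2.fitEllipse(cs), cv2.boundingRect(cs))
print(onz('top',pT[0],87), onz('side',cv2.fitEllipse(cs)[0],87)); print(tri(cv2.fitEllipse(cs)[0],pT[0]))
kT=ell(blob(T,(262,170,275,183),90))[0]; kS=ell(blob(S,(268,191,281,203),80))[0]
print('lidknob',kS,kT,tri(kS,kT))
# handle
hT=blob(T,(286,172,322,184),110); hS=blob(S,(262,219,278,251),70)
for n,c in(('T',hT),('S',hS)):print(n,cv2.minAreaRect(c),cv2.boundingRect(c))
print('handle in',onz('top',(290,178.5),50),'out',onz('top',(319,179),50))
for a,b in(((271.8,221),(290,178.8)),((268.5,249.5),(319,179))): print(tri(a,b))
print('shaker top',tri((248.7,121.5),(156.5,207)), 'base S',onz('side',(248.5,145),87))
print('pan base edge check', onz('side',(273,232),0))
# hob corners z=87 top
for p in((185,163),(206,216),(148,240),(122,184)): print('hobtop',onz('top',p,87))
for p in((217,240),(163,261)): print('hobfront',onz('top',p,5))
bT=blob(T,(168,242,197,254),90); print('bar',cv2.minAreaRect(bT))
E
```

```text
plate ((165.31243896484375, 199.73739624023438), (51.93180847167969, 53.04622268676758), 41.55625534057617) ((255.84976196289062, 144.72982788085938), (24.62222671508789, 51.59638977050781), 91.2678451538086) (229, 134, 53, 24)
[556.  273.2  87. ] [557.9 282.2  87. ]
(array([557.1, 272.3,  91.3]), np.float64(2.6359809360089703))
lidknob (273.61981201171875, 197.89002990722656) (267.7574462890625, 175.5) (array([625.1, -50.4,  81.3]), np.float64(0.08173510432508595))
T ((303.5577392578125, 178.78848266601562), (28.967178344726562, 5.707818508148193), 2.726310968399048) (289, 176, 30, 7)
S ((269.6499938964844, 235.55001831054688), (11.70042896270752, 28.460498809814453), 18.434947967529297) (265, 222, 13, 29)
handle in [ 617.3 -123.4   50. ] out [ 613.3 -217.6   50. ]
(array([ 619. , -122.6,   55.6]), np.float64(6.646565443169117))
(array([ 615.5, -218.9,   41.9]), np.float64(2.520938935895011))
shaker top (array([531.4, 277.5, 173.8]), np.float64(3.2160049000426483)) base S [532.3 277.9  87. ]
pan base edge check [626.9 -96.3   0. ]
hobtop [670.8 210.3  87. ]
hobtop [502. 146.  87.]
hobtop [431.8 328.   87. ]
hobtop [609.2 410.6  87. ]
hobfront [423.  121.8   5. ]
hobfront [357.9 302.5   5. ]
bar ((182.5, 246.0), (8.0, 21.0), 90.0)
```

```bash
python3 - <<'E'
from h import *
np.set_printoptions(precision=1,suppress=True)
for a in (20.5,21.3,22):
    c,s=np.cos(np.radians(a)),np.sin(np.radians(a))
    O=np.array([556,273])-43*np.array([c,s])
    W=lambda x,y,z:[*(O+x*np.array([c,s])+y*np.array([-s,c])),z]
    for q in ((135,-100,87),(-53,-100,87),(-53,100,87),(135,100,87),(-94,0,58),(-116,0,90)): print(np.array(W(*q)),proj('top',W(*q)),proj('side',W(*q)))
print('place',W(-60,-150,0),proj('top',W(-60,-150,0)),proj('side',W(-60,-150,0)))
print('jar',onz('top',(220,168),60),'tray',onz('top',(247,238),50),onz('top',(288,212),50))
E
```

```text
[677.2 211.6  87. ] [184.6 161. ] [290.5 154.7]
[501.1 145.7  87. ] [206.1 216.3] [235.7 161.8]
[431.1 333.   87. ] [146.4 240.3] [221.9 137.8]
[607.2 398.9  87. ] [125.7 184.6] [270.6 132.4]
[427.7 225.   58. ] [182.8 240.1] [216.9 158.1]
[407.1 217.3  90. ] [183.3 247.3] [210.1 150.4]
[678.  213.2  87. ] [184.  160.8] [290.7 154.5]
[502.9 145.   87. ] [206.3 215.7] [236.2 161.9]
[430.2 331.3  87. ] [147.  240.5] [221.6 138. ]
[605.4 399.6  87. ] [125.4 185.1] [270.2 132.3]
[428.4 223.2  58. ] [183.4 239.9] [217.  158.4]
[407.9 215.2  90. ] [184. 247.] [210.2 150.7]
[678.8 214.7  87. ] [183.6 160.6] [290.9 154.3]
[504.5 144.3  87. ] [206.5 215.2] [236.7 162. ]
[429.5 329.8  87. ] [147.4 240.7] [221.3 138.2]
[603.8 400.2  87. ] [125.3 185.6] [269.8 132.3]
[429.  221.7  58. ] [183.9 239.7] [217.1 158.6]
[408.6 213.4  90. ] [184.6 246.8] [210.3 150.9]
place [np.float64(516.6910519920077), np.float64(95.33794269314294), 0] [224.6 211.7] [239.4 193.5]
jar [656.  102.3  60. ] tray [429.1  20.7  50. ] [ 508.9 -113.3   50. ]
```

>>> {"fn": "nudge_tcp", "kwargs": {
  "motion": "37,-32,-3,0,0,0,85\n37,-32,-3,0,0,0,85\n37,-32,-3,0,0,0,85\n37,-32,-3,0,0,0,85\n37,-32,-3,0,0,0,85\n37,-32,-3,0,0,0,85\n37,-32,-3,0,0,0,85\n37,-32,-3,0,0,0,85\n37,-32,-3,0,0,0,85\n37,-32,-3,0,0,0,85\n37,-32,-3,0,0,0,85\n37,-32,-3,0,0,0,85"
}}

```text
clock: 1.3
eef_pos: [496.5, -146.7, 267.3]
tool_rot: [-3.142, 0.0, 0.249]
force: [1.3, -0.6, -0.1]
width: 85.0
gripper_force: 0.0
```

>>> {"fn": "nudge_tcp", "kwargs": {
  "motion": "0,0,0,0,0,-0.14,85\n0,0,0,0,0,-0.14,85\n0,0,0,0,0,-0.14,85\n0,0,0,0,0,-0.14,85\n0,0,0,0,0,-0.14,85\n0,0,0,0,0,-0.14,85\n0,0,0,0,0,-0.14,85\n0,0,0,0,0,-0.14,85\n0,0,0,0,0,-0.14,85\n0,0,0,0,0,-0.14,85\n0,0,0,0,0,-0.14,85\n0,0,0,0,0,-0.14,85"
}}

```text
clock: 2.5
eef_pos: [495.5, -148.5, 267.0]
tool_rot: [-3.141, -0.0, 1.934]
force: [0.4, 0.1, -0.2]
width: 84.7
gripper_force: 0.0
```

>>> {"fn": "nudge_tcp", "kwargs": {
  "motion": "42.8,20.5,0,0,0,0,85\n42.8,20.5,0,0,0,0,85\n42.8,20.5,0,0,0,0,85\n42.8,20.5,0,0,0,0,85\n42.8,20.5,0,0,0,0,85\n42.8,20.5,0,0,0,0,85\n42.8,20.5,0,0,0,0,85\n42.8,20.5,0,0,0,0,85\n42.8,20.5,0,0,0,0,85\n0,0,0,0,0,0,85\n0,0,0,0,0,0,85"
}}

```text
clock: 3.6
eef_pos: [532.9, 278.0, 266.6]
tool_rot: [-3.14, 0.0, 1.932]
force: [0.3, -0.8, -0.2]
width: 84.8
gripper_force: 0.0
```

```bash
python3 - <<'E'
from h import *
print(toolmove([531.5,277.7,120]))
im=ctrl.get_image('top');crop(im,122,155,252,265,5,'pics/t2.png')
E
```

```text
[  0.17369486  -1.2345876  146.60498332]
```

>>> {"fn": "nudge_tcp", "kwargs": {
  "motion": "0,-1,40,0,0,0,85\n0,0,40,0,0,0,85\n0,0,30,0,0,0,85\n0,0,20,0,0,0,85\n0,0,17,0,0,0,85\n0,0,0,0,0,0,40\n0,0,0,0,0,0,30\n0,0,0,0,0,0,30\n0,0,0,0,0,0,30\n0,0,0,0,0,0,30\n0,0,0,0,0,0,30"
}}

```text
clock: 4.75
eef_pos: [533.7, 276.6, 122.1]
tool_rot: [3.139, 0.0, 1.928]
force: [-0.8, -1.3, 6.3]
width: 37.1
gripper_force: 59.6
```

>>> {"fn": "nudge_tcp", "kwargs": {
  "motion": "0,0,-15,0,0,0,30\n0,0,-25,0,0,0,30\n0,0,-20,0,0,0,30\n-20,-10,0,0,0,0,30\n-40,-20,0,0,0,0,30\n-40,-20,0,0,0,0,30\n-40,-20,0,0,0,0,30\n-23,-11,0,0,0,0,30\n0,0,0,0,0,0,30\n0,0,0,0,0,0,30"
}}

```text
clock: 5.75
eef_pos: [514.6, 95.4, 181.4]
tool_rot: [3.14, -0.0, 1.927]
force: [0.3, -0.3, -0.2]
width: 36.9
gripper_force: 59.7
```

```bash
python3 - <<'E'
from h import *
print(toolmove([515,95,36]))
E
```

```text
[-5.58703885e-01 -1.11177624e-02  1.45368320e+02]
```

>>> {"fn": "nudge_tcp", "kwargs": {
  "motion": "0,0,40,0,0,0,30\n0,0,40,0,0,0,30\n0,0,35,0,0,0,30\n0,0,20,0,0,0,30\n0,0,6,0,0,0,30\n0,0,2,0,0,0,30\n0,0,0,0,0,0,30"
}}

```text
clock: 6.45
eef_pos: [514.9, 96.7, 38.2]
tool_rot: [3.14, -0.0, 1.93]
force: [-0.2, 0.1, -0.2]
width: 37.1
gripper_force: 59.6
```

>>> {"fn": "nudge_tcp", "kwargs": {
  "motion": "0,0,1,0,0,0,30\n0,0,1,0,0,0,30\n0,0,1,0,0,0,30\n0,0,1,0,0,0,30\n0,0,0,0,0,0,30"
}}

```text
clock: 6.95
eef_pos: [514.7, 95.5, 35.0]
tool_rot: [3.14, 0.001, 1.929]
force: [-2.0, -0.8, 13.3]
width: 36.9
gripper_force: 61.9
```

>>> {"fn": "nudge_tcp", "kwargs": {
  "motion": "0,0,0,0,0,0,50\n0,0,0,0,0,0,70\n0,0,0,0,0,0,85\n0,0,0,0,0,0,85\n0,0,0,0,0,0,85\n0,0,-20,0,0,0,85\n0,0,-45,0,0,0,85\n0,0,-45,0,0,0,85\n0,0,-45,0,0,0,85\n0,0,0,0,0,0,85"
}}

```text
clock: 7.95
eef_pos: [517.6, 96.9, 193.8]
tool_rot: [3.131, 0.001, 1.929]
force: [0.2, 0.7, 0.2]
width: 84.9
gripper_force: 0.0
```

```bash
python3 - <<'E'
from h import *
np.set_printoptions(precision=1,suppress=True)
im=ctrl.get_image('side');crop(im,195,113,320,263,4,'pics/s2.png')
cv2.imwrite('pics/side2.png',im)
print(ctrl.read_state()['tool_rot'],toolmove([619.6,-138,190]))
E
```

```text
[3.1 0.  1.9] [-255.5   15.2    1.6]
```

View pics/s2.png

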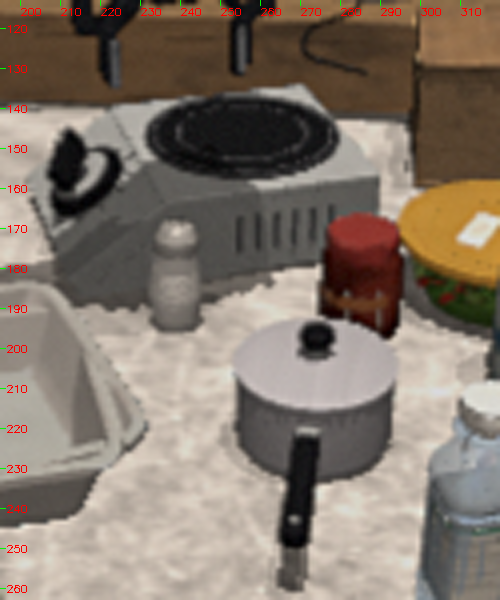

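Shaker stands upright on the table at (239,193), and the pan is unchanged with its knob at (274,197).

>>> {"fn": "nudge_tcp", "kwargs": {
  "motion": "-42,2.5,0,0,0,0,85\n-42,2.5,0,0,0,0,85\n-42,2.5,0,0,0,0,85\n-42,2.5,0,0,0,0,85\n-42,2.5,0,0,0,0,85\n-42,2.5,0,0,0,0,60\n0,0,0,0,0,0.14,60\n0,0,0,0,0,0.14,60\n0,0,0,0,0,0.14,60\n0,0,0,0,0,0,60\n0,0,0,0,0,0,60"
}}

```text
clock: 9.1
eef_pos: [615.7, -135.0, 187.2]
tool_rot: [-3.139, 0.0, 1.512]
force: [0.6, 0.7, -0.1]
width: 59.7
gripper_force: 0.0
```

```bash
python3 - <<'E'
from h import *
np.set_printoptions(precision=3,suppress=True)
print(ctrl.read_state()['tool_rot'],toolmove([619.5,-135,28]))
E
```

```text
[-3.139  0.     1.512] [  0.264   4.149 159.18 ]
```

>>> {"fn": "nudge_tcp", "kwargs": {
  "motion": "0,4,40,0,0,0,60\n0,0,40,0,0,0,60\n0,0,35,0,0,0,60\n0,0,25,0,0,0,60\n0,0,17,0,0,0,60\n0,0,2,0,0,0,60\n0,0,0,0,0,0,60"
}}

```text
clock: 9.8
eef_pos: [620.7, -135.4, 29.5]
tool_rot: [3.141, -0.0, 1.51]
force: [0.5, -0.8, 0.7]
width: 59.7
gripper_force: 0.0
```

>>> {"fn": "nudge_tcp", "kwargs": {
  "motion": "0,0,0,0,0,0,40\n0,0,0,0,0,0,30\n0,0,0,0,0,0,24\n0,0,0,0,0,0,20\n0,0,0,0,0,0,10\n0,0,0,0,0,0,10\n0,0,0,0,0,0,10\n0,0,0,0,0,0,10\n0,0,0,0,0,0,10"
}}

```text
clock: 10.7
eef_pos: [620.9, -135.8, 30.0]
tool_rot: [3.14, 0.0, 1.509]
force: [-0.8, -0.1, 6.5]
width: 16.8
gripper_force: 59.2
```

>>> {"fn": "nudge_tcp", "kwargs": {
  "motion": "0,0,-3,0,0,0,10\n0,0,-6,0,0,0,10\n0,0,-10,0,0,0,10\n0,0,-12,0,0,0,10\n0,0,-12,0,0,0,10\n0,0,-12,0,0,0,10\n0,0,-12,0,0,0,10\n0,0,-12,0,0,0,10\n0,0,-12,0,0,0,10\n0,0,-12,0,0,0,10\n0,0,-10,0,0,0,10\n0,0,-6,0,0,0,10"
}}

```text
clock: 11.9
eef_pos: [620.8, -135.5, 149.6]
tool_rot: [3.14, 0.0, 1.509]
force: [0.2, -0.1, -5.7]
width: 16.8
gripper_force: 58.7
```

```bash
python3 - <<'E'
from h import *
np.set_printoptions(precision=3,suppress=True)
im=ctrl.get_image('side');crop(im,195,113,320,263,4,'pics/s3.png')
a=np.radians(-69);print(toolmove([556+85*np.cos(a),273+85*np.sin(a),160]),556+85*np.cos(a),273+85*np.sin(a),ctrl.read_state()['force'],ctrl.read_state()['eef_pos'])
E
```

```text
[326.401 -55.042 -10.009] 586.4612757113505 193.64566374773784 [-0.015 -0.475 -4.076] [ 621.163 -135.546  150.198]
```

View pics/s3.png

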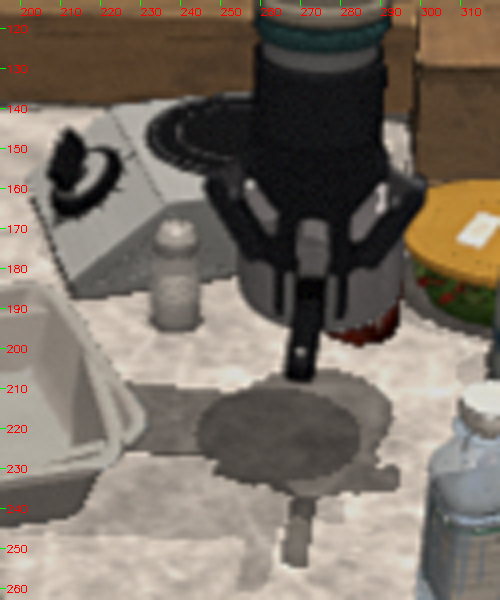

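Pan hangs about level with its base at row ~197, and its lid is hidden by the gripper. The shaker still stands at (239,195).

>>> {"fn": "nudge_tcp", "kwargs": {
  "motion": "0,0,-8,0,0,0,10\n0,0,-15,0,0,0,10\n0,0,-12,0,0,0,10\n10,-1.7,0,0,0,0,10\n20,-3.4,0,0,0,0,10\n25,-4.2,0,0,0,0,10\n25,-4.2,0,0,0,0,10\n25,-4.2,0,0,0,0,10\n25,-4.2,0,0,0,0,10\n25,-4.2,0,0,0,0,10\n25,-4.2,0,0,0,0,10\n25,-4.2,0,0,0,0,10"
}}

```text
clock: 13.15
eef_pos: [597.8, 73.3, 183.2]
tool_rot: [-3.141, -0.0, 1.51]
force: [0.1, -0.4, -4.9]
width: 17.0
gripper_force: 58.9
```

>>> {"fn": "nudge_tcp", "kwargs": {
  "motion": "25,-4.2,0,0,0,0,10\n25,-4.2,0,0,0,0,10\n25,-4.2,0,0,0,0,10\n20,-3.4,0,0,0,0,10\n16,-3.4,0,0,0,0,10\n10,-2,0,0,0,0,10\n0,0,0,0,0,-0.06,10\n0,0,0,0,0,-0.1,10\n0,0,0,0,0,-0.12,10\n0,0,0,0,0,-0.1,10\n0,0,0,0,0,-0.05,10\n0,0,0,0,0,0,10"
}}

```text
clock: 14.35
eef_pos: [584.8, 192.4, 183.1]
tool_rot: [-3.141, 0.001, 1.938]
force: [-0.8, -0.1, -4.7]
width: 17.2
gripper_force: 58.9
```

```bash
python3 - <<'E'
from h import *
np.set_printoptions(precision=3,suppress=True)
S=ctrl.get_image('side');T=ctrl.get_image('top')
cv2.imwrite('pics/S4.png',S);cv2.imwrite('pics/T4.png',T)
a=S[90:240,195:345];b=T[140:270,120:250]
crop(S,205,85,325,185,4,'pics/a.png');crop(T,120,145,220,245,4,'pics/b.png')
A,B=cv2.imread('pics/a.png')[:400],cv2.imread('pics/b.png')[:,:320];cv2.imwrite('pics/c4.png',np.hstack([A,B]))
print(toolmove([586.5,193.6,160]),ctrl.read_state()['force'])
E
```

```text
[ 0.215  1.788 23.27 ] [-0.254 -0.021 -4.654]
```

View pics/c4.png

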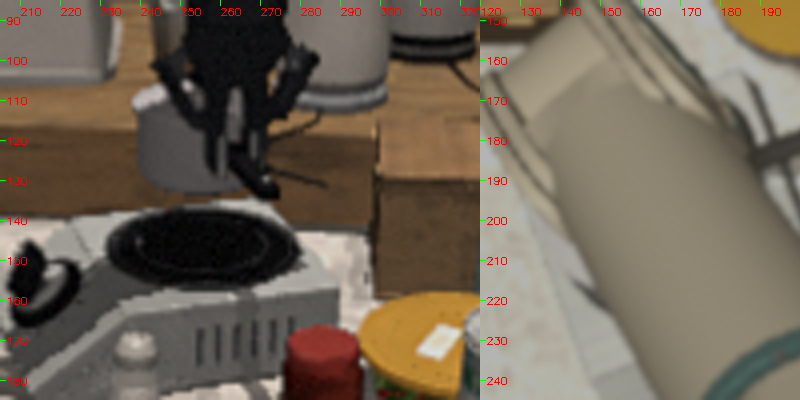

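The pan is over the plate with its lid on: left edge at (239,115), bottom at about (250,132). The arm hides it in the top view.

>>> {"fn": "nudge_tcp", "kwargs": {
  "motion": "0,1.7,8,0,0,0,10\n0,0,15,0,0,0,10\n0,0,15,0,0,0,10\n0,0,10,0,0,0,10\n0,0,5,0,0,0,10\n0,0,2,0,0,0,10\n0,0,0,0,0,0,10"
}}

```text
clock: 15.15
eef_pos: [586.4, 194.1, 128.1]
tool_rot: [3.142, -0.0, 1.939]
force: [0.4, 0.3, -4.4]
width: 17.1
gripper_force: 58.9
```

>>> {"fn": "nudge_tcp", "kwargs": {
  "motion": "0,0,2,0,0,0,10\n0,0,2,0,0,0,10\n0,0,2,0,0,0,10\n0,0,0,0,0,0,10"
}}

```text
clock: 15.55
eef_pos: [586.2, 193.8, 122.2]
tool_rot: [-3.141, 0.0, 1.939]
force: [-0.3, 0.2, -4.5]
width: 17.1
gripper_force: 58.9
```

>>> {"fn": "nudge_tcp", "kwargs": {
  "motion": "0,0,1.5,0,0,0,10\n0,0,1.5,0,0,0,10\n0,0,1,0,0,0,10\n0,0,0,0,0,0,10"
}}

```text
clock: 15.95
eef_pos: [586.3, 193.9, 118.2]
tool_rot: [-3.142, 0.0, 1.939]
force: [-0.8, -0.3, -4.2]
width: 17.1
gripper_force: 59.0
```

>>> {"fn": "nudge_tcp", "kwargs": {
  "motion": "0,0,1,0,0,0,10\n0,0,1,0,0,0,10\n0,0,0,0,0,0,10"
}}

```text
clock: 16.25
eef_pos: [586.6, 193.8, 117.2]
tool_rot: [3.141, 0.001, 1.938]
force: [-1.4, -2.1, 3.2]
width: 16.9
gripper_force: 60.1
```

>>> {"fn": "nudge_tcp", "kwargs": {
  "motion": "0,0,0.5,0,0,0,10\n0,0,0,0,0,0,10\n0,0,0,0,0,0,25\n0,0,0,0,0,0,35\n0,0,0,0,0,0,50\n0,0,0,0,0,0,50\n0,0,0,0,0,0,50\n0,0,-20,0,0,0,50\n0,0,-40,0,0,0,50\n0,0,-40,0,0,0,50\n0,0,-20,0,0,0,50"
}}

```text
clock: 17.35
eef_pos: [587.7, 195.1, 239.4]
tool_rot: [3.136, -0.0, 1.939]
force: [0.0, 0.3, -0.6]
width: 49.9
gripper_force: 0.0
```

>>> {"fn": "nudge_tcp", "kwargs": {
  "motion": "-10,-40,0,0,0,0,50\n-10,-45,0,0,0,0,50\n-10,-45,0,0,0,0,50\n-10,-45,0,0,0,0,50\n-10,-40,0,0,0,0,50\n0,0,0,0,0,0,50"
}}

```text
clock: 17.95
eef_pos: [398.2, 66.1, 235.3]
tool_rot: [-3.135, 0.003, 1.936]
force: [1.3, 1.2, 0.6]
width: 50.1
gripper_force: 0.0
```

```bash
python3 - <<'E'
from h import *
np.set_printoptions(precision=3,suppress=True)
S=ctrl.get_image('side');T=ctrl.get_image('top')
cv2.imwrite('pics/S5.png',S);cv2.imwrite('pics/T5.png',T)
crop(S,205,85,305,185,4,'pics/a.png');crop(T,120,145,220,245,4,'pics/b.png')
cv2.imwrite('pics/c5.png',np.hstack([cv2.imread('pics/a.png'),cv2.imread('pics/b.png')]))
print(ctrl.read_state())
E
```

```text
{'clock': 18.05, 'qpos': array([ 0.197,  0.32 , -0.561,  2.126,  0.248,  0.755, -0.156]), 'qd': array([-0.022,  0.029, -0.006, -0.053,  0.001, -0.006, -0.   ]), 'tau': array([  0.666, -33.09 ,  -2.722, -13.929,  -0.008,   0.25 ,   0.023]), 'eef_pos': array([403.967,  69.625, 236.306]), 'tool_rot': array([3.14 , 0.001, 1.938]), 'force': array([ 0.406, -0.601, -0.675]), 'torque': array([ 0.03 , -0.077, -0.018]), 'gripper_force': 0.0, 'width': 50.260593818510635}
```

View pics/c5.png

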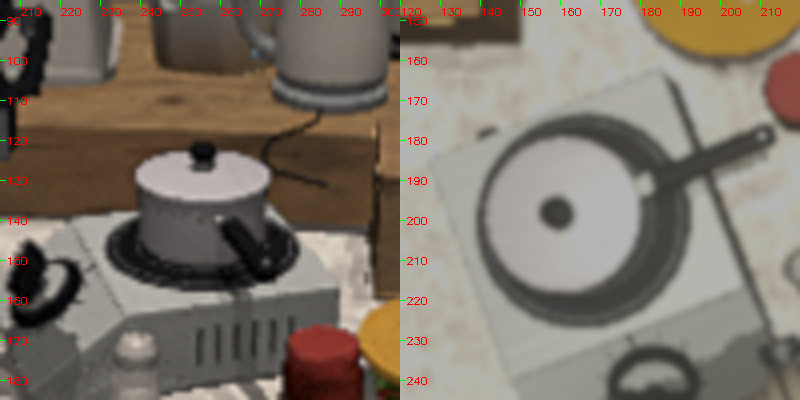

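The pan is on the plate with its lid seated: knob at side (254.5,124), top (159,198). The handle runs to the right, ending at top (212,178). The bar and ring are unchanged.

```bash
python3 - <<'E'
from h import *
np.set_printoptions(precision=3,suppress=True)
T=cv2.imread('pics/T5.png');S=cv2.imread('pics/S5.png')
def blob(im,box,thr):
    x0,y0,x1,y1=box;m=(im[y0:y1,x0:x1].max(2)<thr).astype('uint8')
    c=max(cv2.findContours(m,0,1)[0],key=cv2.contourArea)+np.array([[x0,y0]]);return cv2.minAreaRect(c)[0]
t=blob(T,(150,190,167,206),100);s=blob(S,(249,119,262,127),70);print(s,t,tri(s,t))
print('handle end',onz('top',(213,177.5),134),'lid',onz('top',(160.2,197.8),150))
h=np.radians(20.9);c_,s_=np.cos(h),np.sin(h)
O=np.array([556,273])-43*np.array([c_,s_])
# knob: bar in side (dark blob left) and top
print('knob bar side',blob(S,(205,142,217,158),60),'expected',proj('side',[*(O-116*np.array([c_,s_])),90]))
# axis estimate: panel ring centre, top view
print(O-94*np.array([c_,s_]),O-116*np.array([c_,s_]),proj('top',[*(O-94*np.array([c_,s_])),58]))
E
```

```text
(256.5, 123.0) (158.50001525878906, 198.00003051757812) (array([557.884, 272.316, 171.191]), np.float64(3.7692867923915463))
handle end [616.524 116.791 134.   ] lid [557.987 272.709 150.   ]
knob bar side (211.7027130126953, 151.78379821777344) expected [210.134 150.567]
[428.014 224.127] [407.461 216.279] [183.112 240.003]
```

```bash
python3 - <<'E'
from h import *
crop(cv2.imread('pics/side0.png'),195,138,235,178,10,'pics/a.png');crop(cv2.imread('pics/top0.png'),163,220,203,260,10,'pics/b.png')
cv2.imwrite('pics/c6.png',np.hstack([cv2.imread('pics/a.png'),cv2.imread('pics/b.png')]))
E
```

```text
(no output)
```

View pics/c6.png

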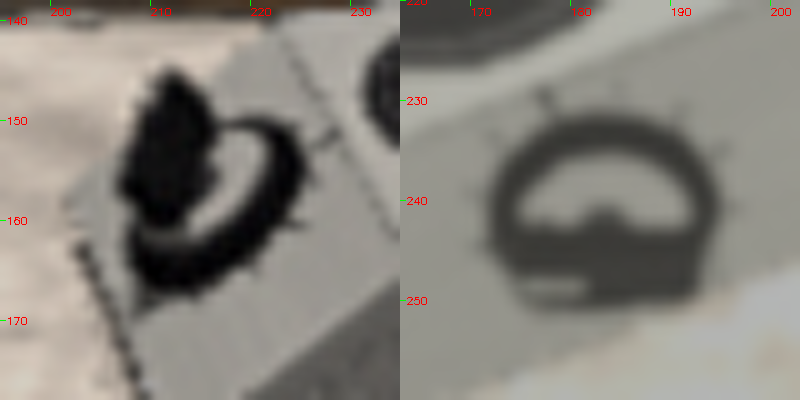

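The knob crop shows the bar's top face spanning x=174.5–192.5 in the top view, with the white line at (175–181, 248.5). In the side view the bar runs from (212,145) to (210,161). I'll check the pointer angle against the geometry.

```bash
python3 - <<'E'
from h import *
np.set_printoptions(precision=1,suppress=True)
h=np.radians(20.9);Rz=Ro.from_euler('z',h);O=np.array([556,273,0])-Rz.apply([43,0,0])
n=np.array([-.574,0,.819]);u=np.array([.819,0,.574]);r=np.array([0,-1,0])
P0=np.array([-94,0,87-(94-53)*np.tan(np.radians(35))]);print(P0)
W=lambda p:O+Rz.apply(p)
for hr in (8,9,9.8,10):
    a=hr*np.pi/6;d=u*np.cos(a)+r*np.sin(a);e=np.cross(n,d)
    print(hr,*[np.r_[proj(c,W(P0+48*n+s*29*d))] for c in('top','side') for s in(1,-1)])
    print('  corners',*[proj('top',W(P0+o*n+s*29*d+t*7.5*e)) for o in (48,22) for s in(1,-1) for t in (1,-1)])
print('axis48',proj('top',W(P0+48*n)),proj('side',W(P0+48*n)))
for x in (-90,-94,-98,-102): 
  P=np.array([x,0,87-(-x-53)*np.tan(np.radians(35))]); print(x,'ring15',proj('top',W(P+15*n)),proj('side',W(P+15*n)),[proj('top',W(P+15*n+36*q)) for q in(u,r,-r)],[proj('side',W(P+15*n+36*q)) for q in(u,r,-u)])
  print('   mark12', proj('top',W(P+48*u)),proj('side',W(P+48*u)), 'ax',proj('top',W(P+48*n)))
E
```

```text
[-94.    0.   58.3]
8 [178.2 255.5] [189.5 242.4] [203.6 148.4] [213.3 149.1]
  corners [180.2 256.5] [176.2 254.4] [191.5 243.5] [187.5 241.3] [179.9 251.5] [176.  249.4] [190.9 238.7] [187.  236.5]
9 [175.1 252.6] [192.6 245.4] [206.7 145.3] [210.1 152.3]
  corners [176.1 254.3] [174.  250.8] [193.5 247.2] [191.6 243.6] [175.8 249.3] [173.8 245.8] [193.  242.3] [191.  238.8]
9.8 [174.2 249.5] [193.3 248.5] [209.5 143.4] [207.2 154.2]
  corners [174.2 251.5] [174.1 247.5] [193.3 250.5] [193.4 246.5] [174.  246.5] [173.9 242.5] [192.7 245.5] [192.8 241.6]
10 [174.2 248.7] [193.3 249.3] [210.2 143.1] [206.5 154.5]
  corners [174.  250.7] [174.5 246.7] [193.  251.3] [193.6 247.3] [173.8 245.7] [174.2 241.7] [192.4 246.3] [193.  242.4]
axis48 [183.8 249. ] [208.4 148.7]
-90 ring15 [182.7 241.6] [215.4 154.4] [array([177.9, 233.1]), array([193.3, 237.3]), array([172., 246.])] [array([223.7, 147.8]), array([217.7, 158.9]), array([207.2, 160.9])]
   mark12 [176.1 227.5] [229.  148.6] ax [183.2 247.9]
-94 ring15 [183.3 242.7] [214.3 155.3] [array([178.5, 234.3]), array([193.9, 238.4]), array([172.7, 247.1])] [array([222.6, 148.7]), array([216.6, 159.8]), array([206.1, 161.8])]
   mark12 [176.7 228.7] [227.9 149.5] ax [183.8 249. ]
-98 ring15 [184.  243.9] [213.2 156.2] [array([179.2, 235.4]), array([194.5, 239.5]), array([173.4, 248.2])] [array([221.4, 149.6]), array([215.4, 160.7]), array([205. , 162.7])]
   mark12 [177.4 229.9] [226.8 150.4] ax [184.5 250.1]
-102 ring15 [184.6 245. ] [212.1 157.1] [array([179.8, 236.6]), array([195.1, 240.7]), array([174. , 249.3])] [array([220.3, 150.5]), array([214.3, 161.7]), array([203.9, 163.6])]
   mark12 [178. 231.] [225.7 151.3] ax [185.1 251.3]
```

The bar actually starts near 9.9 o'clock, since both views agree on that, and the axis is at hob x≈-93. The final tool angle sets 12 o'clock whatever the start. Next I move above the knob and try the 35° tilt.

```bash
cat >> h.py <<'E'
hh=np.radians(20.9);Rz=Ro.from_euler('z',hh);O=np.array([556,273,0])-Rz.apply([43,0,0])
nv=Rz.apply([-.5736,0,.8192]);K0=O+Rz.apply([-93,0,87-40*np.tan(np.radians(35))])
def knob(out,hour):
    a=hour*np.pi/6; d=Rz.apply(np.array([.8192,0,.5736])*np.cos(a)+np.array([0,-1,0])*np.sin(a))
    R=Ro.from_matrix(np.c_[d,np.cross(-nv,d),-nv]); s=ctrl.read_state(); C=Ro.from_euler('xyz',s['tool_rot'])
    np.set_printoptions(precision=3,suppress=True)
    print('pos',toolmove(K0+out*nv),'rot',(C.inv()*R).as_rotvec(),'q',s['qpos'],'eef',s['eef_pos'],'tgt',K0+out*nv)
E
python3 -c "
from h import *
knob(100,9)"
```

```text
pos [135.782  21.372  95.327] rot [-0.609  0.     0.002] q [ 0.197  0.32  -0.561  2.126  0.248  0.755 -0.156] eef [403.967  69.625 236.306] tgt [375.362 204.021 140.912]
```

>>> {"fn": "nudge_tcp", "kwargs": {
  "motion": "40,20,0,0,0,0,50\n40,20,0,0,0,0,50\n35,18,0,0,0,0,50\n0,0,0,-0.1,0,0,50\n0,0,0,-0.1,0,0,50\n0,0,0,-0.1,0,0,50\n0,0,0,0,0,0,50"
}}

```text
clock: 18.75
eef_pos: [414.1, 197.9, 235.1]
tool_rot: [2.844, 0.002, 1.942]
force: [0.1, -0.1, -0.4]
width: 49.9
gripper_force: 0.0
```

```bash
python3 -c "
from h import *
knob(100,9)"
```

```text
pos [ 19.892 -59.999  80.038] rot [-0.313 -0.001  0.006] q [-0.18   0.26  -0.452  2.27   0.498  0.387 -0.671] eef [414.071 197.89  235.07 ] tgt [375.362 204.021 140.912]
```

```bash
python3 -c "
from h import *
knob(75,9)"
```

```text
pos [ 19.833 -52.306 103.826] rot [-0.313 -0.001  0.006] q [-0.18   0.26  -0.452  2.27   0.498  0.387 -0.671] eef [414.071 197.89  235.07 ] tgt [388.759 209.137 120.432]
```

>>> {"fn": "nudge_tcp", "kwargs": {
  "motion": "5,-10,25,0,0,0,50\n5,-10,25,0,0,0,50\n5,-10,25,0,0,0,50\n5,-10,22,0,0,0,50\n0,0,0,0,0,0,50\n0,0,0,-0.1,0,0,50\n0,0,0,0,0,0,50"
}}

```text
clock: 19.45
eef_pos: [408.4, 201.0, 156.6]
tool_rot: [2.817, 0.027, 1.932]
force: [0.4, 0.4, -0.3]
width: 50.1
gripper_force: 0.0
```

```bash
python3 -c "
from h import *
knob(75,9)"
```

```text
pos [ 15.483 -26.104  28.895] rot [-0.286  0.026  0.009] q [-0.331  0.421 -0.355  2.4    1.453  0.256 -1.679] eef [408.397 201.049 156.557] tgt [388.759 209.137 120.432]
```

>>> {"fn": "nudge_tcp", "kwargs": {
  "motion": "0,0,-10,0,0,0.15,50\n0,0,0,0,0,0.15,50\n0,0,0,0,0,0.15,50\n0,0,0,0,0,0.15,50\n0,0,0,0,0,0.15,50\n0,0,0,0,0,0.15,50\n0,0,0,0,0,0,50"
}}

```text
clock: 20.15
eef_pos: [405.4, 200.5, 166.6]
tool_rot: [2.915, -0.237, 1.062]
force: [0.0, -0.8, 0.4]
width: 50.1
gripper_force: 0.0
```

```bash
python3 -c "
from h import *
knob(75,9);knob(75,9.9)"
```

```text
pos [-11.366 -28.347  39.393] rot [-0.254  0.152 -0.887] q [-0.337  0.392 -0.346  2.397  1.327  0.249 -2.456] eef [405.408 200.483 166.611] tgt [388.759 209.137 120.432]
pos [-11.366 -28.347  39.393] rot [-0.206  0.202 -0.419] q [-0.337  0.392 -0.346  2.397  1.327  0.249 -2.456] eef [405.408 200.483 166.611] tgt [388.759 209.137 120.432]
```

>>> {"fn": "nudge_tcp", "kwargs": {
  "motion": "0,0,0,0,0,-0.15,50\n0,0,0,0,0,-0.15,50\n0,0,0,0,0,-0.15,50\n0,0,0,0,0,-0.15,50\n0,0,0,0,0,-0.15,50\n0,0,0,0,0,-0.15,50\n0,0,0,0,0,-0.15,50\n0,0,0,0,0,-0.15,50\n0,0,0,0,0,-0.15,50\n0,0,0,0,0,-0.15,50\n0,0,0,0,0,-0.15,50\n0,0,0,0,0,-0.15,50"
}}

```text
clock: 21.35
eef_pos: [404.8, 200.1, 166.3]
tool_rot: [2.959, 0.271, 2.82]
force: [-0.3, -0.7, 1.3]
width: 49.7
gripper_force: 0.0
```

>>> {"fn": "nudge_tcp", "kwargs": {
  "motion": "0,0,0,0,0,-0.15,50\n0,0,0,0,0,-0.15,50\n0,0,0,0,0,-0.15,50\n0,0,0,0,0,-0.15,50\n0,0,0,0,0,-0.15,50\n0,0,0,0,0,-0.15,50\n0,0,0,0,0,-0.15,50\n0,0,0,0,0,-0.15,50\n0,0,0,0,0,-0.15,50\n0,0,0,0,0,-0.15,50\n0,0,0,0,0,-0.15,50\n0,0,0,0,0,-0.15,50"
}}

```text
clock: 22.55
eef_pos: [404.6, 199.9, 166.2]
tool_rot: [-2.835, 0.109, -1.621]
force: [-1.3, -0.3, 0.2]
width: 50.0
gripper_force: 0.0
```

```bash
python3 -c "
from h import *
knob(75,3.9)"
```

```text
pos [-3.349 29.534 39.341] rot [ 0.247 -0.149  0.047] q [-0.07   0.451 -0.718  2.391  1.388  0.425  1.08 ] eef [404.621 199.944 166.203] tgt [388.759 209.137 120.432]
```

>>> {"fn": "nudge_tcp", "kwargs": {
  "motion": "0,0,0,0.06,-0.035,0,50\n0,0,0,0.06,-0.035,0,50\n0,0,0,0.06,-0.035,0,50\n0,0,0,0.06,-0.035,0,50\n0,0,0,0,0,0,50\n0,0,0,0,0,0,50"
}}

```text
clock: 23.15
eef_pos: [420.9, 210.1, 166.3]
tool_rot: [-2.704, 0.157, -1.59]
force: [-0.1, -0.3, 0.2]
width: 49.8
gripper_force: 0.0
```

```bash
python3 -c "
from h import *
knob(75,3.9)"
```

```text
pos [ 8.689 48.181 27.232] rot [ 0.122 -0.088  0.061] q [ 0.184  0.691 -1.247  2.465  1.698  0.876  0.744] eef [420.871 210.077 166.327] tgt [388.759 209.137 120.432]
```

>>> {"fn": "nudge_tcp", "kwargs": {
  "motion": "2,8,12,0,0,0,50\n2,8,12,0,0,0,50\n2,8,12,0,0,0,50\n0,8,8,0,0,0,50\n0,0,0,0,0,0,50"
}}

```text
clock: 23.65
eef_pos: [425.6, 223.7, 119.3]
tool_rot: [-2.718, 0.148, -1.591]
force: [-0.4, 0.1, -0.0]
width: 50.0
gripper_force: 0.0
```

```bash
python3 -c "
from h import *
knob(62,3.9)"
```

```text
pos [13.787 30.08  -5.257] rot [ 0.136 -0.097  0.063] q [ 0.114  0.87  -1.247  2.465  1.79   1.038  0.664] eef [425.562 223.703 119.296] tgt [395.725 211.797 109.782]
```

>>> {"fn": "nudge_tcp", "kwargs": {
  "motion": "0,0,0,0.03,-0.02,0.015,50\n0,0,0,0.03,-0.02,0.015,50\n0,0,0,0.03,-0.02,0.015,50\n0,0,0,0,0,0,50"
}}

```text
clock: 24.05
eef_pos: [449.6, 237.4, 128.1]
tool_rot: [-2.649, 0.208, -1.614]
force: [-0.6, -0.5, -0.4]
width: 50.2
gripper_force: 0.0
```

```bash
python3 -c "
from h import *
knob(62,3.9)"
```

```text
pos [ 31.148  52.229 -14.221] rot [ 0.062 -0.054  0.017] q [ 0.108  0.889 -1.247  2.466  1.891  1.091  0.567] eef [449.636 237.443 128.117] tgt [395.725 211.797 109.782]
```

Joints 3 and 4 are at their limits in this branch. I'll fit the arm's kinematics to the states seen so far and check which pose and tilt are reachable.

```bash
cat > kin.py <<'E'
from h import *
from scipy.optimize import least_squares
import itertools
D=np.array([[1.256,.629,.038,1.518,-.027,.996,-.02,159.9,-629.4,230.5,-3.140,0,.2488],
[.197,.32,-.561,2.126,.248,.755,-.156,404,69.6,236.3,3.14,.001,1.938],
[-.18,.26,-.452,2.27,.498,.387,-.671,414.07,197.9,235.07,2.844,.002,1.942],
[-.331,.421,-.355,2.4,1.453,.256,-1.679,408.4,201,156.56,2.817,.027,1.932],
[-.337,.392,-.346,2.397,1.327,.249,-2.456,405.4,200.5,166.6,2.915,-.237,1.062],
[-.07,.451,-.718,2.391,1.388,.425,1.08,404.6,199.9,166.2,-2.835,.109,-1.621],
[.184,.691,-1.247,2.465,1.698,.876,.744,420.87,210.08,166.33,-2.704,.157,-1.59],
[.114,.87,-1.247,2.465,1.79,1.038,.664,425.56,223.7,119.3,-2.718,.148,-1.591],
[.108,.889,-1.247,2.466,1.891,1.091,.567,449.6,237.4,128.1,-2.649,.208,-1.614]])
def fk(q,p,s):
    h,d3,d5,d7,a1,a2,a3,b0,b7=p
    z=lambda t:Ro.from_euler('z',t);y=lambda t:Ro.from_euler('y',t)
    R=z(b0+s[0]*q[0])*y(q[1]);P=np.array([0,0,h])+R.apply([a1,0,d3])
    R=R*z(s[1]*q[2])*y(q[3]);P=P+R.apply([a2,0,d5])
    R=R*z(s[2]*q[4])*y(q[5]);P=P+R.apply([a3,0,d7])
    return P,R*z(b7+s[3]*q[6])
def err(q,P,R,p,s):
    A,B=fk(q,p,s);return np.r_[(A-P)/100,(B.inv()*R).as_rotvec()*2]
def fit():
    best=None
    for s in itertools.product((1,-1),repeat=4):
      for b in (0,2,-2):
        f=lambda p:np.concatenate([err(r[:7],r[7:10],Ro.from_euler('xyz',r[10:]),p,s) for r in D])
        r=least_squares(f,[300,400,400,250,0,0,0,b,b],max_nfev=60)
        if best is None or r.cost<best[0]: best=(r.cost,r.x,s)
    return best
LO=np.array([-3.06,-.37,-1.25,.18,-1.1,.23,-2.94])+.01;HI=np.array([3.06,2.12,1.32,2.47,4.24,1.98,2.94])-.01
def ik(P,R,p,s,n=25,seed=0):
    g=np.random.default_rng(seed);out=[]
    for _ in range(n):
        r=least_squares(err,g.uniform(LO,HI),bounds=(LO,HI),args=(P,R,p,s),max_nfev=80);out.append((r.cost,r.x))
    return sorted(out,key=lambda t:t[0])
def knobpose(out,hour,tilt=35):
    t=np.radians(tilt);n=Rz.apply([-np.sin(t),0,np.cos(t)]);a=hour*np.pi/6
    d=Rz.apply(np.array([np.cos(t),0,np.sin(t)])*np.cos(a)+np.array([0,-1,0])*np.sin(a))
    return K0+out*nv, Ro.from_matrix(np.c_[d,np.cross(-n,d),-n])
E
cat > run.py <<'E'
from kin import *
np.set_printoptions(precision=2,suppress=True)
c,p,s=fit();print(c,p,s);np.savez('kin.npz',p=p,s=s)
for tilt in (35,25):
  for out in (26,70):
    for hr in (9.9,3.9,12,6):
        r=ik(*knobpose(out,hr,tilt),p,s,12);print(tilt,out,hr,[ (round(a,4),b) for a,b in r[:2]])
E
timeout 500 python3 run.py
```

```text
0.014520155182570533 [304.77 550.73 380.75 318.34   6.27 -11.97   7.79  -0.04   1.53] (-1, -1, -1, -1)
35 26 9.9 [(np.float64(0.0856), array([ 0.08,  1.01, -1.24,  2.46,  1.88,  1.15, -2.58])), (np.float64(0.0856), array([ 0.08,  1.01, -1.24,  2.46,  1.88,  1.15, -2.58]))]
35 26 3.9 [(np.float64(0.0856), array([ 0.08,  1.01, -1.24,  2.46,  1.88,  1.15,  0.56])), (np.float64(0.0856), array([ 0.08,  1.01, -1.24,  2.46,  1.88,  1.15,  0.56]))]
35 26 12 [(np.float64(0.0856), array([ 0.08,  1.01, -1.24,  2.46,  1.88,  1.15,  2.6 ])), (np.float64(0.0856), array([ 0.08,  1.01, -1.24,  2.46,  1.88,  1.15,  2.6 ]))]
35 26 6 [(np.float64(0.0856), array([ 0.08,  1.01, -1.24,  2.46,  1.88,  1.15, -0.54])), (np.float64(0.0856), array([ 0.08,  1.01, -1.24,  2.46,  1.88,  1.15, -0.54]))]
35 70 9.9 [(np.float64(0.1214), array([ 0.09,  0.84, -1.24,  2.46,  1.73,  1.  , -2.53])), (np.float64(0.1214), array([ 0.09,  0.84, -1.24,  2.46,  1.73,  1.  , -2.53]))]
35 70 3.9 [(np.float64(0.1214), array([ 0.09,  0.84, -1.24,  2.46,  1.73,  1.  ,  0.61])), (np.float64(0.1214), array([ 0.09,  0.84, -1.24,  2.46
[... 1026 characters left out ...]
3,  1.07, -0.48]))]
25 70 9.9 [(np.float64(0.0204), array([ 0.14,  0.83, -1.24,  2.46,  1.68,  0.93, -2.46])), (np.float64(0.0204), array([ 0.14,  0.83, -1.24,  2.46,  1.68,  0.93, -2.46]))]
25 70 3.9 [(np.float64(0.0204), array([ 0.14,  0.83, -1.24,  2.46,  1.68,  0.93,  0.68])), (np.float64(0.0204), array([ 0.14,  0.83, -1.24,  2.46,  1.68,  0.93,  0.68]))]
25 70 12 [(np.float64(0.0204), array([ 0.14,  0.83, -1.24,  2.46,  1.68,  0.93,  2.73])), (np.float64(0.0204), array([ 0.14,  0.83, -1.24,  2.46,  1.68,  0.93,  2.73]))]
25 70 6 [(np.float64(0.0204), array([ 0.14,  0.83, -1.24,  2.46,  1.68,  0.93, -0.42])), (np.float64(0.0204), array([ 0.14,  0.83, -1.24,  2.46,  1.68,  0.93, -0.42]))]
```

```bash
cat > run2.py <<'E'
from kin import *
np.set_printoptions(precision=2,suppress=True)
z=np.load('kin.npz');p,s=z['p'],z['s']
for tilt in (22,20,17):
    for hr in (3.9,6):
      P,R=knobpose(31,hr,tilt)
      for back in (0,45):
        Q=P-back*R.as_matrix()[:,2]
        r=ik(Q,R,p,s,8);print(tilt,hr,back,[ (round(a,4),b) for a,b in r[:2]])
q=ctrl.read_state()['qpos'];A,B=fk(q,p,s);print(A,ctrl.read_state()['eef_pos'])
P,R=knobpose(31,3.9,20);C=Ro.from_euler('xyz',ctrl.read_state()['tool_rot'])
print('to standoff',toolmove(P-45*R.as_matrix()[:,2]),(C.inv()*R).as_rotvec(),P-45*R.as_matrix()[:,2])
E
python3 run2.py
```

```text
22 3.9 0 [(np.float64(0.0012), array([ 0.13,  0.97, -1.24,  2.46,  1.8 ,  1.03,  0.64])), (np.float64(0.0012), array([ 0.13,  0.97, -1.24,  2.46,  1.8 ,  1.03,  0.64]))]
22 3.9 45 [(np.float64(0.0025), array([ 0.16,  0.8 , -1.24,  2.46,  1.67,  0.89,  0.7 ])), (np.float64(0.0025), array([ 0.16,  0.8 , -1.24,  2.46,  1.67,  0.89,  0.7 ]))]
22 6 0 [(np.float64(0.0012), array([ 0.13,  0.97, -1.24,  2.46,  1.8 ,  1.03, -0.46])), (np.float64(0.2126), array([-1.51,  1.09,  1.25,  2.46,  4.23,  0.73,  2.93]))]
22 6 45 [(np.float64(0.0025), array([ 0.16,  0.8 , -1.24,  2.46,  1.67,  0.89, -0.39])), (np.float64(0.2711), array([-1.5 ,  0.76,  1.02,  2.46,  4.23,  0.31,  2.93]))]
20 3.9 0 [(np.float64(0.0), array([ 0.01,  0.79, -0.94,  2.46,  1.9 ,  0.73,  0.55])), (np.float64(0.0), array([ 0.08,  0.86, -1.09,  2.46,  1.84,  0.86,  0.61]))]
20 3.9 45 [(np.float64(0.0), array([ 0.16,  0.8 , -1.24,  2.46,  1.66,  0.88,  0.71])), (np.float64(0.0), array([ 0.16,  0.8 , -1.24,  2.46,  1.66,  0.88,  0.71]))]
20 6 0 [(np.float64(0.0), array([ 0.01,  0.79, -0.94,  2.46,  1.89,  0.73, -0.55])), (np.floa
[... 324 characters left out ...]
 (np.float64(0.0), array([-0.06,  0.71, -0.79,  2.42,  1.81,  0.57,  0.63]))]
17 3.9 45 [(np.float64(0.0), array([-0.29,  0.49, -0.41,  2.42,  1.67,  0.26,  0.77])), (np.float64(0.0), array([-0.29,  0.49, -0.42,  2.42,  1.67,  0.26,  0.77]))]
17 6 0 [(np.float64(0.0006), array([-0.33,  0.6 , -0.37,  2.41,  1.98,  0.29, -0.63])), (np.float64(0.2581), array([-1.49,  1.05,  1.19,  2.46,  4.23,  0.68,  2.93]))]
17 6 45 [(np.float64(0.0), array([-0.29,  0.49, -0.42,  2.42,  1.67,  0.26, -0.33])), (np.float64(0.3288), array([-1.5 ,  0.85,  1.1 ,  2.46,  4.23,  0.46,  2.93]))]
[449.23 232.79 131.01] [449.64 237.44 128.12]
to standoff [ 26.73  42.58 -27.57] [-0.17  0.06  0.01] [397.96 212.65 126.67]
```

```bash
sed -i 's/for tilt in (22,20,17)/for tilt in ()/; s/knobpose(31,3.9,20)/knobpose(31,3.9,17)/' run2.py
```

>>> {"fn": "nudge_tcp", "kwargs": {
  "motion": "4,8,-10,-0.05,0.02,0,50\n4,8,-10,-0.05,0.02,0,50\n4,8,-8,-0.05,0.02,0,50\n4,8,-5,-0.05,0.02,0,50\n0,0,0,0,0,0,50"
}}

```text
clock: 24.55
eef_pos: [406.3, 220.7, 142.6]
tool_rot: [-2.854, 0.136, -1.647]
force: [0.2, 0.4, 0.1]
width: 49.5
gripper_force: 0.0
```

```bash
python3 run2.py
```

```text
[410.81 217.41 146.69] [406.26 220.7  142.64]
to standoff [ 9.7   9.4  11.86] [-0.02  0.01  0.01] [400.05 213.45 127.42]
```

>>> {"fn": "nudge_tcp", "kwargs": {
  "motion": "5,5,6,-0.02,0.01,0.01,45\n5,4.5,6,0,0,0,45\n0,0,10,0,0,0,45\n0,0,10,0,0,0,45\n0,0,0,0,0,0,45"
}}

```text
clock: 25.05
eef_pos: [403.6, 214.2, 104.8]
tool_rot: [-2.881, 0.126, -1.66]
force: [0.3, 1.0, -0.2]
width: 44.6
gripper_force: 0.0
```

```bash
sed -i 's/^P,R=.*/P,R=knobpose(31,3.9,17);C=Ro.from_euler("xyz",ctrl.read_state()["tool_rot"])/; s/^print(.to stand.*/print("to final",toolmove(P),(C.inv()*R).as_rotvec(),q)/' run2.py; python3 run2.py
```

```text
[409.37 212.2  108.88] [403.61 214.15 104.76]
to final [-2.15 -2.69 22.26] [ 0.01 -0.01  0.  ] [ 0.14  0.83 -1.18  2.4   1.6   0.86  0.81]
```

>>> {"fn": "nudge_tcp", "kwargs": {
  "motion": "-2,-2.5,5,0,0,0,45\n0,0,6,0,0,0,45\n0,0,6,0,0,0,45\n0,0,4,0,0,0,45\n0,0,0,0,0,0,45"
}}

```text
clock: 25.55
eef_pos: [412.7, 218.2, 86.6]
tool_rot: [-2.879, 0.127, -1.661]
force: [0.2, 0.4, -1.0]
width: 44.8
gripper_force: 0.0
```

```bash
python3 run2.py; python3 - <<'E'
from h import *
S=ctrl.get_image('side');T=ctrl.get_image('top');cv2.imwrite('pics/S7.png',S);cv2.imwrite('pics/T7.png',T)
E
```

```text
[418.77 216.14  90.69] [412.65 218.2   86.6 ]
to final [0.36 0.87 2.02] [ 0.   -0.01  0.  ] [ 0.12  0.88 -1.15  2.39  1.66  0.88  0.78]
```

>>> {"fn": "nudge_tcp", "kwargs": {
  "motion": "0,0,2,0,0,0,35\n0,0,0,0,0,0,28\n0,0,0,0,0,0,24\n0,0,0,0,0,0,24\n0,0,0,0,0,0,24\n0,0,0,0,0,0,24"
}}

```text
clock: 26.25
eef_pos: [411.7, 218.7, 85.0]
tool_rot: [-2.881, 0.128, -1.659]
force: [-6.2, 1.0, 0.1]
width: 23.7
gripper_force: 2.6
```

>>> {"fn": "nudge_tcp", "kwargs": {
  "motion": "0,0,0,0,0,0.08,24\n0,0,0,0,0,0.08,24\n0,0,0,0,0,0.08,24\n0,0,0,0,0,0.08,24\n0,0,0,0,0,0.08,24\n0,0,0,0,0,0,24"
}}

```text
clock: 26.85
eef_pos: [412.4, 218.2, 85.0]
tool_rot: [-2.948, 0.219, -2.056]
force: [-3.8, -0.4, 0.4]
width: 23.8
gripper_force: 1.7
```

```bash
python3 run2.py; python3 -c "
from h import *
print(ctrl.read_state()['torque'])"
```

```text
[418.64 215.95  89.31] [412.44 218.18  85.01]
to final [0.22 0.19 0.56] [ 0.   -0.01 -0.4 ] [ 0.13  0.9  -1.17  2.39  1.66  0.9   0.38]
[-0.18821352  1.16381554  0.14995748]
```

>>> {"fn": "nudge_tcp", "kwargs": {
  "motion": "0,0,0,0,0,0.08,24\n0,0,0,0,0,0.08,24\n0,0,0,0,0,0.08,24\n0,0,0,0,0,0.08,24\n0,0,0,0,0,0.08,24\n0,0,0,0,0,0.08,24\n0,0,0,0,0,0.08,24\n0,0,0,0,0,0.08,24\n0,0,0,0,0,0,24"
}}

```text
clock: 27.75
eef_pos: [413.6, 218.9, 85.5]
tool_rot: [-3.12, 0.292, -2.712]
force: [-2.4, 0.8, -0.4]
width: 24.1
gripper_force: 1.0
```

```bash
sed -i 's/31,3.9,17/31,6,17/' run2.py; python3 run2.py
```

```text
[419.79 216.38  89.98] [413.6  218.95  85.45]
to final [ 1.73 -0.2   0.6 ] [-0.   -0.    0.06] [ 0.14  0.91 -1.19  2.39  1.66  0.92 -0.25]
```

>>> {"fn": "nudge_tcp", "kwargs": {
  "motion": "0,0,0,0,0,0.06,24\n0,0,0,0,0,0,22\n0,0,0,0,0,0,20\n0,0,0,0,0,0,20\n0,0,0,0,0,0,20"
}}

```text
clock: 28.25
eef_pos: [413.9, 219.3, 85.7]
tool_rot: [-3.138, 0.294, -2.776]
force: [-1.3, 3.3, 2.1]
width: 20.2
gripper_force: 1.6
```

```bash
python3 run2.py
```

```text
[420.08 216.7   90.22] [413.89 219.33  85.67]
to final [ 2.17 -0.55  0.69] [-0. -0.  0.] [ 0.14  0.91 -1.19  2.39  1.66  0.93 -0.31]
```

>>> {"fn": "nudge_tcp", "kwargs": {
  "motion": "0,0,0,0,0,0,19\n0,0,0,0,0,0,18\n0,0,0,0,0,0,18\n0,0,0,0,0,0,18"
}}

```text
clock: 28.65
eef_pos: [413.8, 218.8, 85.4]
tool_rot: [-3.138, 0.293, -2.777]
force: [0.3, 3.3, 2.0]
width: 17.9
gripper_force: 1.8
```

```bash
python3 run2.py
```

```text
[419.96 216.24  89.97] [413.78 218.82  85.42]
to final [ 1.82 -0.12  0.53] [-0. -0. -0.] [ 0.14  0.91 -1.19  2.39  1.66  0.93 -0.31]
```

>>> {"fn": "nudge_tcp", "kwargs": {
  "motion": "0,0,0,0,0,0,17\n0,0,0,0,0,0,16\n0,0,0,0,0,0,16\n0,0,0,0,0,0,15\n0,0,0,0,0,0,15\n0,0,0,0,0,0,15"
}}

```text
clock: 29.25
eef_pos: [413.8, 219.0, 85.5]
tool_rot: [-3.138, 0.294, -2.777]
force: [0.1, 4.9, 2.2]
width: 14.8
gripper_force: 3.1
```

```bash
python3 -c "
from h import *
s=ctrl.read_state();print(s['force'],s['torque'],s['tool_rot'])"
```

```text
[0.14866205 4.94434926 2.19610614] [ 0.99728654 -0.01703047  0.37427646] [-3.1382856   0.29354578 -2.77681564]
```

>>> {"fn": "nudge_tcp", "kwargs": {
  "motion": "0,0,0,0,0,0,20\n0,0,0,0,0,0,30\n0,0,0,0,0,0,40\n0,0,0,0,0,0,45\n0,0,-8,0,0,0,45\n0,0,-15,0,0,0,45\n0,0,-25,0,0,0,45\n0,0,-30,0,0,0,45\n0,0,-30,0,0,0,45"
}}

```text
clock: 30.15
eef_pos: [383.2, 207.8, 189.7]
tool_rot: [-3.138, 0.292, -2.777]
force: [0.1, -0.5, 0.2]
width: 45.0
gripper_force: 0.0
```

>>> {"fn": "nudge_tcp", "kwargs": {
  "motion": "0,40,-10,0,0,0,45\n0,45,-10,0,0,0,45\n0,45,0,0,0,0,45\n0,45,0,0,0,0,45\n0,0,0,0,0,0,45\n0,0,0,0,0,0,45"
}}

```text
clock: 30.75
eef_pos: [315.2, 370.3, 207.5]
tool_rot: [-3.138, 0.293, -2.774]
force: [0.3, -1.6, -0.2]
width: 45.1
gripper_force: 0.0
```

```bash
python3 - <<'E'
from h import *
S=ctrl.get_image('side');T=ctrl.get_image('top');cv2.imwrite('pics/S8.png',S);cv2.imwrite('pics/T8.png',T)
print(ctrl.read_state()['force'])
crop(S,195,110,295,200,4,'pics/a.png');crop(T,140,175,220,265,5,'pics/b.png')
A=cv2.imread('pics/a.png');B=cv2.imread('pics/b.png');A=cv2.copyMakeBorder(A,0,B.shape[0]-A.shape[0],0,0,0);cv2.imwrite('pics/c8.png',np.hstack([A,B])[:600,:800])
n=np.array([-.574,0,.819]);u=np.array([.819,0,.574])
for c in('top','side'): print(c,proj(c,K0+48*nv),proj(c,K0+48*nv+29*Rz.apply(u)),proj(c,K0+48*nv-29*Rz.apply(u)))
E
```

```text
[ 0.79826775 -0.37097625  0.6550673 ]
top [183.64447576 248.70763877] [179.69233293 241.79369525] [187.49627854 255.43971092]
side [208.67103514 148.47978842] [215.40134945 143.08860415] [201.96885643 153.8537792 ]
```

View pics/c8.png

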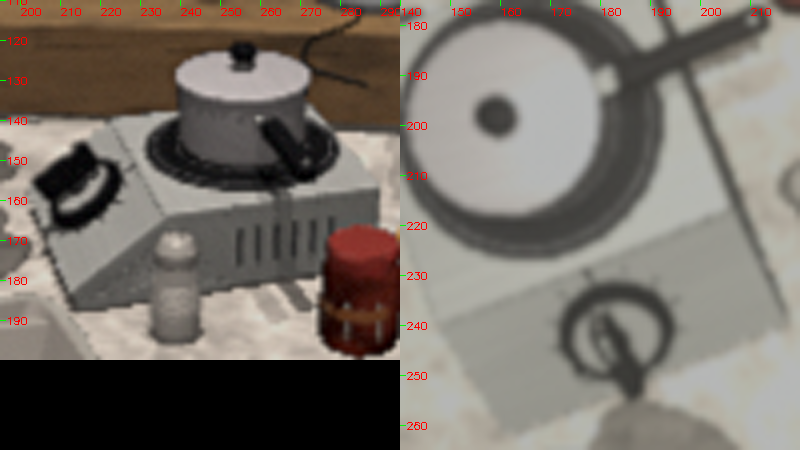

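The bar runs from (186,254) to (179,241) with its white end toward the long mark at (177,230), as predicted for 12 o'clock. The ring tab is still at 8 o'clock near (173,249), the lid is seated and the shaker is upright.

```bash
python3 -c "
from cell import ctrl
print(ctrl.finish_job())"
```

```text
the job is handed in; nothing more can be done
None
```

I handed the job in at about 31 s of the 69 s allowed; no verdict came back, but the last pictures show the shaker upright on the table, the lidded pan about 2 mm off the plate centre with its handle to the side, the inner knob at the long mark and the outer ring still at off.

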